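Sweep leftover chamber hardware into the catch tray

ROBOT

A 6-joint arm with a two-finger parallel gripper is mounted at the origin on the work surface. World frame = base frame: x ahead of the robot, y to its left, z up, the work surface at z = 0. Lengths are in m, angles in rad, forces in N, time in s.
With the tool pointing down it reaches from about 0.325 to 0.9 m from the base axis. Payload 6.1 kg.
Tool frame: the origin (TCP) lies at the very end of the fingers, on their centre line; the grasp point (between the pads) lies 19 mm behind it; z points along the fingers, y is the line along which they close (so a half turn about z gives the same grasp; the last joint's range is limited). The gripper opens to 87 mm and grips with 3 to 60 N. Pads are 19 mm wide; open, the fingers measure 117 mm over their backs; the gripper's body (75 mm by 190 mm) begins 51 mm behind the grasp point.
Start: joints at [-1.374, 0.22, 1.526, -0, 1.395, -0.126], TCP at [0.198, -0.593, 0.223] pointing down, gripper open.
Joint ranges: [-2.98, 2.98], [-0.91, 2.08], [0.09, 2.57], [-1.24, 4.39], [0.2, 2.65], [-2.68, 2.68]. Speed limits (rad/s): [2.57, 2.57, 3.01, 3.14, 3.14, 3.14].

INTERFACE

Orientations are given as a unit quaternion [x, y, z, w].
In Python, from plant import get_obs, get_image, job_done gives the robot as it stands. The module is installed in compiled form; this text tells all that it offers.
- The arm moves only by the shell command python3 -m creep 'ROWS' [FORCE]. ROWS is JSON, a list of rows, each a list of 3 entries, a list of its own where there are three numbers: the turn, a rotation vector about the tool's x, y, z in rad, then the shift along the tool's x, y, z in m, then the opening, from 0 (shut) to 1 (fully open). In form: [[[rx, ry, rz], [x, y, z], jaw], ...]. A call has 1 to 12 rows; each row is the pose to reach, as a shift and turn from the pose commanded when the call began, along the tool's axes at that moment; what a row does not reach only later rows make up. A row lasts 1/12 s, in which the tool goes at most 41.7 mm and 7.16 degrees, less where a joint would pass 70% of its speed; a pose out of reach is approached as far as the arm can. A call with a gripper value outside its range is refused whole. The fingers move at their own pace and stop on an object; FORCE is the grip in N (left out, the last holds). Time passes only in rows, so rows that repeat a pose let the fingers close. It gives the time, the measured TCP pose, the force, the opening and the grip force at its end, in the units of the state.
- get_obs(): the state, without advancing time (a new reading comes with each control period).
- get_image(name): name is "scene" or "top"; returns a dict with "color" (384x512x3 uint8, blue, green, red), "vfov" (degrees; the focal length in pixels is half the picture's height over the tangent of half this angle, whatever the lens; pixels are square), "cx", "cy" (the principal point, pixels), "dist_coeffs" ([k1, k2, p1, p2, k3] as OpenCV has them; the pictures are not rectified), "T" (4x4, takes a point from camera to world coordinates). Camera axes: x right, y down, z forward; pixel columns grow to the right and rows downward; lengths in m; the calibration is good to about 2 mm. A picture is of the moment at which its call begins. There is no depth.
- job_done(): hands the job in; it is judged then, once.
The state is a dict: "clock": time; "qpos": joint angles; "dq": joint speeds; "joint_efforts": joint torques, N m; "tool_pos": TCP position; "eef_rot": TCP orientation; "force": force on the tool from outside, world axes, zero at the start; "wrist_torque": the same for the moment, N m; "finger_gap": finger opening in m; "grasp_force": force on a finger pad.
Only numpy, scipy, OpenCV 4.12 (cv2) and the standard library are available. Lean on these libraries where they do the work, as an engineer would, in place of code of your own. Each camera call takes 0.05 s, during which the arm holds its last target. There are 200 camera calls.

TASK

Clear the vacuum bench: with closed fingers, sweep the three loose steel parts (the hexagon nut, the round blank flange and the square clamping plate) along the bench top through the open side of the catch tray, until all three lie flat and wholly inside it. Slide them, never lift them or turn them over, and leave the jar and the post standing where they are among the parts.

Things in the scene. Friction and masses are not known exactly. Their poses are not given: they have to be found in the camera images.
- tray: Fixed sheet-steel catch tray: back and two side walls 25 mm high, 4 mm thick; the fourth side (mouth) is open. Its floor is flush with the bench, no sill. Clear inside 180 mm wide (its y), 126 mm from mouth to back (its x). Origin: at bench height, mid-width, 65 mm in from the mouth; x points from mouth to back wall, z up. The mouth faces the robot's right (world -y), give or take 20 degrees.
- tray_mouth (a point): Middle of the line across the tray's mouth, at bench height; same axes as the tray.
- nut: Loose dark steel hexagon nut lying flat on the bench, 30 mm across flats, 35 mm across corners, 16 mm high, 50 to 100 g. It slides when pushed from the side. Origin: centre of its underside, on the bench; z up.
- flange: Loose round blank vacuum flange lying flat on the bench: dark steel disc 40 mm in diameter, 13 mm high, its side upright for the lowest 8 mm and bevelled above, 60 to 130 g. It slides when pushed from the side. Origin: centre of its underside, on the bench; z up.
- block: Loose square clamping plate lying flat on the bench, dark steel, 28 x 28 x 14 mm high with a small hole, 50 to 100 g. It slides when pushed from the side. Origin: centre of its underside, on the bench; z up.
- vial: Loose small amber glass jar with a white cap, standing upright among the parts, 30 mm in diameter, 55 mm high. To be left alone. Origin: centre of its underside, on the bench; z up.
- post: Loose round aluminium pedestal post standing upright among the parts, 34 mm in diameter at its foot (lowest 9 mm), 25 mm above, 60 mm high. To be left alone. Origin: centre of its underside, on the bench; z up.

How it is judged:
By the outcome, as a careful person would: the job done as asked, in the order asked, and still so for the second after the job is handed in, with the robot touching nothing.
It also fails if it takes over 72 s, if anything falls off the work surface, if the arm or the gripper's body presses on something with over 40 N, if the wrist force passes 120 N, or if a joint passes its speed limit or range.

## Working session

There is one attempt and no reset: what is moved stays moved. The work goes in short steps, Python scripts to look and compute and a shell command to move; the robot and the scene stay as the last step left them, time stands still between calls to the robot, and variables do not carry over. Pictures are saved under pics/ and viewed, at most 10 in all, crops included, and the job is handed in when it is done.

```bash
mkdir -p pics; cat > h.py <<'E'
import numpy as np,cv2
from plant import get_obs,get_image
def K(im):
    f=im["color"].shape[0]/2/np.tan(np.radians(im["vfov"])/2)
    return np.array([[f,0,im["cx"]],[0,f,im["cy"]],[0,0,1.]])
def ray(im,px,z=0.):
    p=cv2.undistortPoints(np.array(px,float).reshape(-1,1,2),K(im),np.array(im["dist_coeffs"],float)).reshape(-1,2)
    T=np.array(im["T"]);d=np.c_[p,np.ones(len(p))]@T[:3,:3].T;o=T[:3,3]
    return o+d*((z-o[2])/d[:,2])[:,None]
def proj(im,P):
    T=np.linalg.inv(np.array(im["T"]))
    return cv2.projectPoints(np.array(P,float).reshape(-1,1,3),cv2.Rodrigues(T[:3,:3])[0],T[:3,3],K(im),np.array(im["dist_coeffs"],float))[0].reshape(-1,2)
E
python3 - <<'E'
from h import *
a=get_image("top");b=get_image("scene")
for n,i in(("top",a),("scene",b)):
    cv2.imwrite(f"pics/{n}0.png",i["color"]);print(n,i["vfov"],np.round(i["T"],3).tolist())
o=get_obs();print(o["clock"],o["tool_pos"],o["eef_rot"],o["force"])
E
```

```text
top 50.50558803628287 [[0.003, -0.996, 0.093, 0.48], [-1.0, -0.003, -0.0, -0.038], [0.0, -0.093, -0.996, 0.71], [0.0, 0.0, 0.0, 1.0]]
scene 51.13586312160098 [[0.487, 0.599, -0.635, 1.099], [0.873, -0.346, 0.343, -0.295], [-0.015, -0.722, -0.692, 0.633], [0.0, 0.0, 0.0, 1.0]]
0.1 [ 0.1981482  -0.59216578  0.22156139] [ 9.87001850e-01  1.60706479e-01 -4.13267944e-05 -8.79641452e-04] [0.35430928 0.71108766 0.49895541]
```

View pics/top0.png

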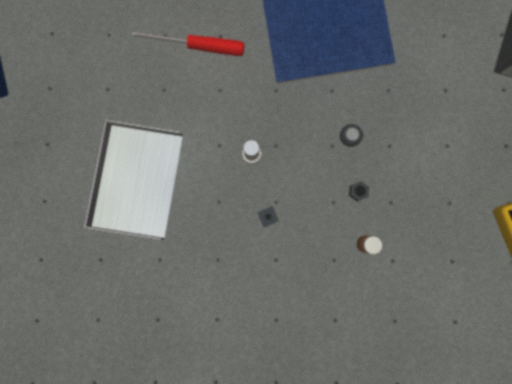

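View pics/scene0.png

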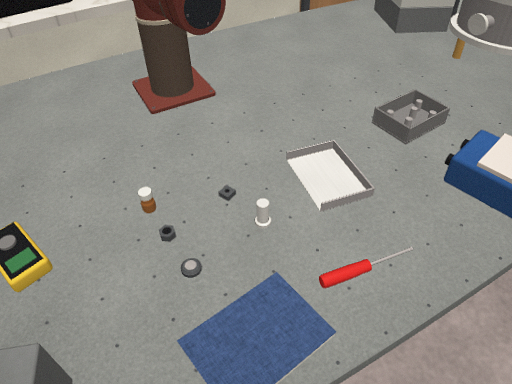

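The top view (image left is +y, up is +x) shows the tray at left with its mouth facing right, mouth ends near (182,134) and (163,237). The post foot is at about (252,155), block (268,216), nut (359,191), flange (351,135) and jar (365,244). The scene view shows the same layout.

```bash
cat >> h.py <<'E'
def parts(im,boxes=None):
    g=cv2.cvtColor(im["color"],cv2.COLOR_BGR2GRAY)
    out={}
    for n,(u,v,r) in boxes.items():
        m=np.zeros_like(g);cv2.circle(m,(int(u),int(v)),r,255,-1)
        k=cv2.morphologyEx(((g<82)&(m>0)).astype(np.uint8)*255,cv2.MORPH_CLOSE,np.ones((7,7)))
        cs=cv2.findContours(k,0,2)[0]
        if not cs: continue
        c=cv2.convexHull(max(cs,key=cv2.contourArea));M=cv2.moments(c)
        h={"nut":.008,"flange":.006,"block":.007}[n]
        if M["m00"]==0: continue
        w=ray(im,c.reshape(-1,2),h)[:,:2].astype(np.float32)
        p=ray(im,[[M["m10"]/M["m00"],M["m01"]/M["m00"]]],h)[0]
        out[n]=(p[:2],cv2.minAreaRect(w*1000))
    return out
E
python3 - <<'E'
from h import *
a=get_image("top")
g=cv2.cvtColor(a["color"],cv2.COLOR_BGR2GRAY);print("bg",np.median(g),g[216,268],g[191,353],g[134,342])
for n,v in parts(a,{"nut":(359,191,18),"flange":(351,135,18),"block":(268,216,18)}).items(): print(n,np.round(v[0],4),np.round(v[1][1],1),round(v[1][2],1))
t=cv2.resize(a["color"][90:270,70:400],None,fx=2.4,fy=2.4,interpolation=cv2.INTER_CUBIC);cv2.imwrite("pics/crop1.png",t)
# tray floor
m=(g>135).astype(np.uint8)*255;m[:,:70]=0;m[:,200:]=0
c=max(cv2.findContours(cv2.morphologyEx(m,cv2.MORPH_OPEN,np.ones((5,5))),0,2)[0],key=cv2.contourArea)
w=ray(a,c.reshape(-1,2),0)[:,:2].astype(np.float32)
r=cv2.minAreaRect(w);print(r);print(cv2.boxPoints(r))
print(ray(a,[[182,134],[163,237],[251,157]],0))
print("jar cap top",ray(a,[[373,245]],.055),"post top",ray(a,[[251,148]],.06))
E
```

```text
bg 107.0 42 70 59
nut [ 0.5473 -0.2132] [29.2 35. ] 26.7
flange [ 0.6463 -0.2025] [38.4 39.3] 89.3
block [ 0.5032 -0.0566] [26.9 27.7] 23.3
((0.5642787218093872, 0.17058399319648743), (0.12815682590007782, 0.18279238045215607), 81.08888244628906)
[[0.46405983 0.12143648]
 [0.64464587 0.09312156]
 [0.6644976  0.21973151]
 [0.48391157 0.24804643]]
[[ 0.64856513  0.09508737  0.        ]
 [ 0.46718768  0.12414619  0.        ]
 [ 0.60788546 -0.02728156  0.        ]]
jar cap top [[ 0.45676429 -0.22272735  0.055     ]] post top [[ 0.61183454 -0.02809965  0.06      ]]
```

View pics/crop1.png

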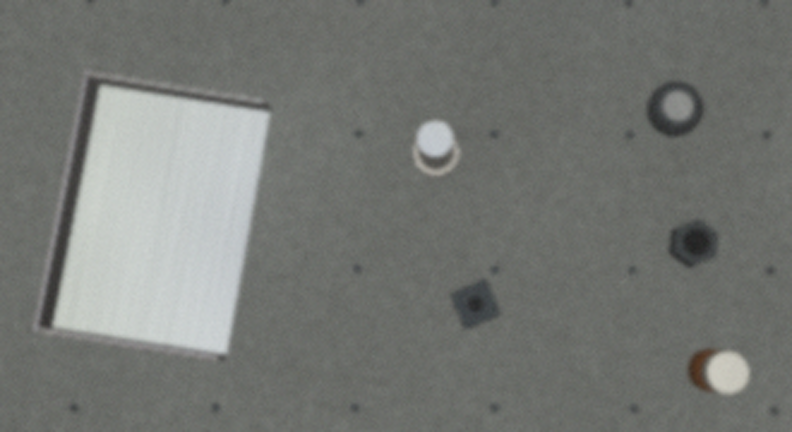

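```bash
cat >> h.py <<'E'
from scipy.spatial.transform import Rotation as R
def plan(x,y,z,yaw):
    o=get_obs();r=R.from_quat(o["eef_rot"]);tx=r.as_matrix()[:,0]
    print("t",round(o["clock"],2),"tcp",np.round(o["tool_pos"],4),"yaw",round(np.degrees(np.arctan2(tx[1],tx[0])),2),"F",np.round(o["force"],1))
    t=R.from_matrix(np.c_[[np.cos(yaw*np.pi/180),np.sin(yaw*np.pi/180),0],[np.sin(yaw*np.pi/180),-np.cos(yaw*np.pi/180),0],[0,0,-1]])
    print("turn",np.round((r.inv()*t).as_rotvec(),4),"shift",np.round(r.inv().apply(np.array([x,y,z])-o["tool_pos"]),4))
E
python3 -c "
from h import *
plan(.503,-.1,.1,90)"
```

```text
t 0.15 tcp [ 0.1982 -0.5923  0.2217] yaw 18.49 F [-0.1 -0.3 -0.3]
turn [-1.200e-03 -1.100e-03 -1.248e+00] shift [ 0.4452 -0.37    0.1223]
```

```bash
python3 -m creep '[[[0,0,-1.248],[0.445,-0.37,0.12],0],[[0,0,-1.248],[0.445,-0.37,0.12],0],[[0,0,-1.248],[0.445,-0.37,0.12],0],[[0,0,-1.248],[0.445,-0.37,0.12],0],[[0,0,-1.248],[0.445,-0.37,0.12],0],[[0,0,-1.248],[0.445,-0.37,0.12],0],[[0,0,-1.248],[0.445,-0.37,0.12],0],[[0,0,-1.248],[0.445,-0.37,0.12],0],[[0,0,-1.248],[0.445,-0.37,0.12],0],[[0,0,-1.248],[0.445,-0.37,0.12],0],[[0,0,-1.248],[0.445,-0.37,0.12],0],[[0,0,-1.248],[0.445,-0.37,0.12],0]]' 10
python3 -c "
from h import *
plan(.503,-.1,.1,90)"
```

```text
clock: 1.15
tool_pos: [0.4565, -0.1745, 0.1207]
eef_rot: [0.707, 0.707, 0.0, 0.0]
force: [0.3, -1.2, 0.1]
finger_gap: 0.0151
grasp_force: 0.0
t 1.15 tcp [ 0.4565 -0.1745  0.1207] yaw 90.02 F [ 0.3 -1.2  0.1]
turn [0.0003 0.0001 0.0004] shift [0.0745 0.0465 0.0207]
```

```bash
python3 -m creep '[[[0,0,0],[0.025,0.016,0.006],0],[[0,0,0],[0.05,0.03,0.012],0],[[0,0,0],[0.07,0.042,0.02],0],[[0,0,0],[0.07,0.042,0.02],0],[[0,0,0],[0.07,0.042,0.02],0],[[0,0,0],[0.07,0.042,0.02],0]]'
python3 -c "
from h import *
plan(.503,-.1,.005,90)"
```

```text
clock: 1.65
tool_pos: [0.4977, -0.1068, 0.101]
eef_rot: [0.707, 0.707, -0.0, -0.0]
force: [-0.1, -0.3, 0.3]
finger_gap: 0.0004
grasp_force: 0.0
t 1.65 tcp [ 0.4977 -0.1068  0.101 ] yaw 90.03 F [-0.1 -0.3  0.3]
turn [-0.0006  0.0003  0.0005] shift [0.0068 0.0054 0.096 ]
```

```bash
python3 -m creep '[[[0,0,0],[0.005,0.005,0.03],0],[[0,0,0],[0.005,0.005,0.06],0],[[0,0,0],[0.005,0.005,0.08],0],[[0,0,0],[0.005,0.005,0.09],0],[[0,0,0],[0.005,0.005,0.096],0],[[0,0,0],[0.005,0.005,0.096],0]]'
python3 -m creep '[[[0,0,0],[0.008,0,0],0],[[0,0,0],[0.016,0,0],0],[[0,0,0],[0.024,0,0],0],[[0,0,0],[0.034,0.001,0],0],[[0,0,0],[0.044,0.001,0],0],[[0,0,0],[0.054,0.002,0],0],[[0,0,0],[0.064,0.002,0],0],[[0,0,0],[0.074,0.003,0],0],[[0,0,0],[0.084,0.003,0],0],[[0,0,0],[0.094,0.004,0],0],[[0,0,0],[0.104,0.004,0],0],[[0,0,0],[0.11,0.005,0],0]]'
python3 - <<'E'
from h import *
plan(.515,.17,.005,90)
a=get_image("top");o=get_obs();print(proj(a,[o["tool_pos"]]))
cv2.imwrite("pics/c2.png",cv2.resize(a["color"][90:270,70:400],None,fx=2.4,fy=2.4,interpolation=cv2.INTER_CUBIC))
E
```

```text
clock: 2.15
tool_pos: [0.5023, -0.1022, 0.0045]
eef_rot: [0.708, 0.707, -0.0, -0.001]
force: [-0.5, 0.6, -0.2]
finger_gap: 0.0006
grasp_force: 0.0
clock: 3.15
tool_pos: [0.5077, 0.01, 0.0048]
eef_rot: [0.707, 0.707, -0.0, -0.0]
force: [-1.3, -1.7, 1.5]
finger_gap: 0.0005
grasp_force: 0.5
t 3.15 tcp [0.5077 0.01   0.0048] yaw 90.04 F [-1.3 -1.7  1.5]
turn [-0.0006 -0.0003  0.0006] shift [ 1.6e-01  7.4e-03 -1.0e-04]
[[228.85577664 213.51167174]]
```

View pics/c2.png

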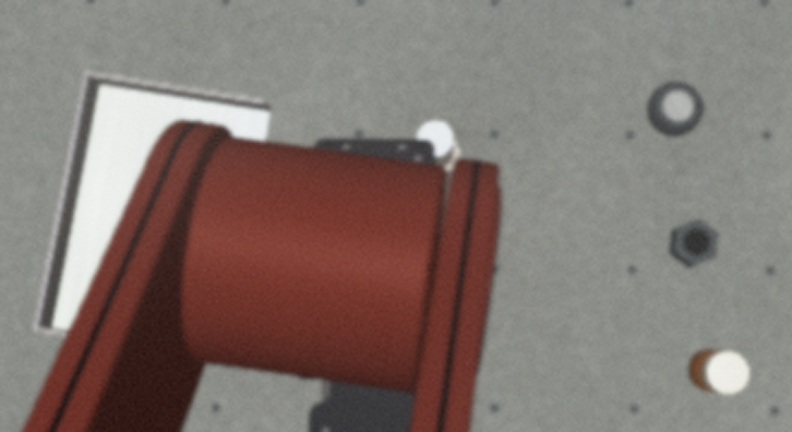

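The arm hides the block from the top camera, while the other parts are unchanged. The sideways force (-1.7 N in y) shows the block is being pushed. I'll continue and check from the scene camera.

```bash
python3 -m creep '[[[0,0,0],[0.005,0,0],0],[[0,0,0],[0.013,0.001,0],0],[[0,0,0],[0.021,0.001,0],0],[[0,0,0],[0.03,0.002,0],0],[[0,0,0],[0.039,0.002,0],0],[[0,0,0],[0.048,0.003,0],0],[[0,0,0],[0.057,0.003,0],0],[[0,0,0],[0.066,0.003,0],0],[[0,0,0],[0.073,0.003,0],0],[[0,0,0],[0.079,0.003,0],0],[[0,0,0],[0.08,0.003,0],0]]'
python3 - <<'E'
from h import *
plan(.515,.17,.005,90)
a=get_image("scene");o=get_obs();print(proj(a,[o["tool_pos"]])-[130,120])
cv2.imwrite("pics/s2.png",cv2.resize(a["color"][120:300,130:400],None,fx=2.4,fy=2.4,interpolation=cv2.INTER_CUBIC))
E
```

```text
clock: 4.12
tool_pos: [0.5109, 0.0897, 0.005]
eef_rot: [0.707, 0.707, 0.0, -0.0]
force: [-0.5, -0.6, 0.7]
finger_gap: 0.0011
grasp_force: 0.2
t 4.12 tcp [0.5109 0.0897 0.005 ] yaw 90.05 F [-0.5 -0.6  0.7]
turn [-0.0001 -0.0002  0.0009] shift [0.0803 0.0042 0.    ]
[[153.84216064  52.49520172]]
```

View pics/s2.png

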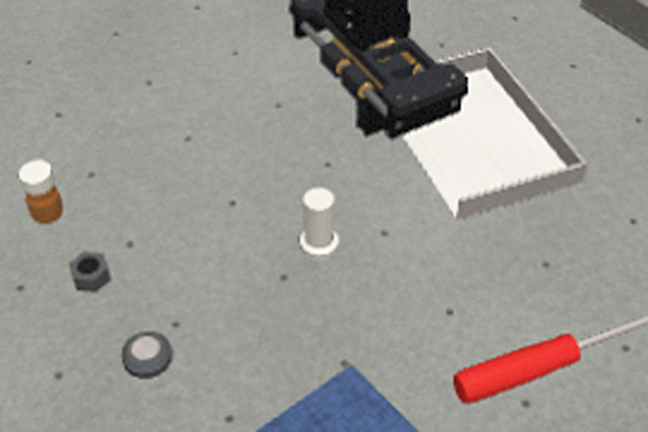

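The scene view shows the gripper at the tray mouth hiding the block, with the post, jar, nut and flange undisturbed. I'll finish the block push, lift and verify from above.

```bash
python3 -m creep '[[[0,0,0],[0.005,0,0],0],[[0,0,0],[0.013,0.001,0],0],[[0,0,0],[0.021,0.001,0],0],[[0,0,0],[0.03,0.002,0],0],[[0,0,0],[0.039,0.002,0],0],[[0,0,0],[0.048,0.003,0],0],[[0,0,0],[0.057,0.003,0],0],[[0,0,0],[0.066,0.003,0],0],[[0,0,0],[0.073,0.003,0],0],[[0,0,0],[0.079,0.003,0],0],[[0,0,0],[0.08,0.003,0],0]]'
python3 -m creep '[[[0,0,0],[-0.01,0,0],0],[[0,0,0],[-0.02,0,-0.03],0],[[0,0,0],[-0.04,0.01,-0.07],0],[[0,0,0],[-0.08,0.01,-0.095],0],[[0,0,0],[-0.12,0.01,-0.095],0],[[0,0,0],[-0.16,0.02,-0.095],0],[[0,0,0],[-0.2,0.02,-0.095],0],[[0,0,0],[-0.24,0.02,-0.095],0],[[0,0,0],[-0.28,0.025,-0.095],0],[[0,0,0],[-0.32,0.025,-0.095],0],[[0,0,0],[-0.36,0.03,-0.095],0],[[0,0,0],[-0.4,0.03,-0.095],0]]'
python3 - <<'E'
from h import *
plan(.545,-.255,.1,90)
a=get_image("top")
cv2.imwrite("pics/c3.png",cv2.resize(a["color"][90:270,70:400],None,fx=2.4,fy=2.4,interpolation=cv2.INTER_CUBIC))
E
```

```text
clock: 5.08
tool_pos: [0.5139, 0.1697, 0.005]
eef_rot: [0.707, 0.707, 0.0, -0.0]
force: [0.1, -0.5, -0.0]
finger_gap: 0.0001
grasp_force: 0.2
clock: 6.08
tool_pos: [0.5434, -0.2346, 0.1001]
eef_rot: [0.707, 0.707, 0.0, 0.0]
force: [0.1, -0.2, 0.3]
finger_gap: 0.0005
grasp_force: 0.0
t 6.08 tcp [ 0.5434 -0.2346  0.1001] yaw 89.94 F [ 0.1 -0.2  0.3]
turn [ 0.0005  0.0003 -0.001 ] shift [-0.0204  0.0016  0.0001]
```

View pics/c3.png

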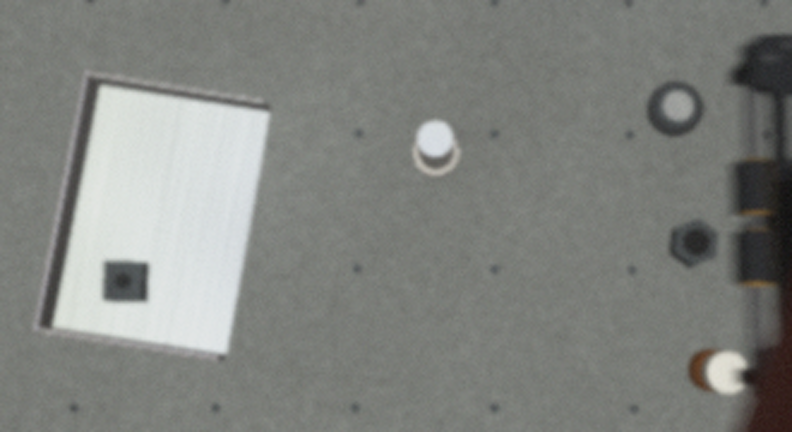

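Block lies flat and inside the tray at crop (125,281), and everything else is untouched. Next is the nut, one flat of which is nearly square to the push.

```bash
python3 -m creep '[[[0,0,0],[-0.01,0.002,0],0],[[0,0,0],[-0.02,0.003,0.015],0],[[0,0,0],[-0.02,0.003,0.045],0],[[0,0,0],[-0.02,0.003,0.07],0],[[0,0,0],[-0.02,0.003,0.088],0],[[0,0,0],[-0.02,0.003,0.095],0],[[0,0,0],[-0.02,0.003,0.095],0]]'
python3 -c "
from h import *
plan(.547,-.253,.005,86.7)"
```

```text
clock: 6.72
tool_pos: [0.545, -0.25, 0.0026]
eef_rot: [0.707, 0.707, -0.001, -0.002]
force: [-0.1, -0.5, 0.2]
finger_gap: 0.0004
grasp_force: 0.0
t 6.72 tcp [ 0.545  -0.25    0.0026] yaw 90.02 F [-0.1 -0.5  0.2]
turn [-0.0042 -0.0026  0.058 ] shift [-0.003   0.002  -0.0024]
```

```bash
python3 -m creep '[[[0,0,0],[0.004,0.002,-0.002],0],[[0,0,0],[0.01,0.002,-0.002],0],[[0,0,0],[0.018,0.002,-0.002],0],[[0,0,0],[0.028,0.002,-0.002],0],[[0,0,0],[0.039,0.002,-0.002],0],[[0,0,0],[0.05,0.003,-0.002],0],[[0,0,0],[0.061,0.003,-0.002],0],[[0,0,0],[0.072,0.003,-0.002],0],[[0,0,0],[0.083,0.003,-0.002],0],[[0,0,0],[0.094,0.003,-0.002],0],[[0,0,0],[0.105,0.004,-0.002],0],[[0,0,0],[0.11,0.004,-0.002],0]]'
python3 -m creep '[[[0,0,0],[0.005,0,0],0],[[0,0,0],[0.013,0,0],0],[[0,0,0],[0.023,0,0],0],[[0,0,0],[0.034,0,0],0],[[0,0,0],[0.045,0,0],0],[[0,0,0],[0.056,0.001,0],0],[[0,0,0],[0.067,0.001,0],0],[[0,0,0],[0.078,0.001,0],0],[[0,0,0],[0.089,0.002,0],0],[[0,0,0],[0.1,0.002,0],0],[[0,0,0],[0.108,0.003,0],0],[[0,0,0],[0.112,0.003,0],0]]'
python3 - <<'E'
from h import *
plan(.575,.18,.005,90)
a=get_image("scene");o=get_obs();print(proj(a,[o["tool_pos"]])-[130,120])
cv2.imwrite("pics/s3.png",cv2.resize(a["color"][120:300,130:400],None,fx=2.4,fy=2.4,interpolation=cv2.INTER_CUBIC))
E
```

```text
clock: 7.72
tool_pos: [0.5509, -0.1396, 0.0069]
eef_rot: [0.707, 0.707, 0.0, -0.0]
force: [0.3, -1.2, 1.3]
finger_gap: 0.0007
grasp_force: 0.3
clock: 8.72
tool_pos: [0.5541, -0.0281, 0.0071]
eef_rot: [0.707, 0.707, 0.0, 0.0]
force: [-0.1, -0.3, -0.3]
finger_gap: 0.0005
grasp_force: 0.2
t 8.72 tcp [ 0.5541 -0.0281  0.0071] yaw 90.06 F [-0.1 -0.3 -0.3]
turn [ 0.0002 -0.0002  0.001 ] shift [0.208  0.0211 0.0021]
[[118.33490791  81.34792669]]
```

View pics/s3.png

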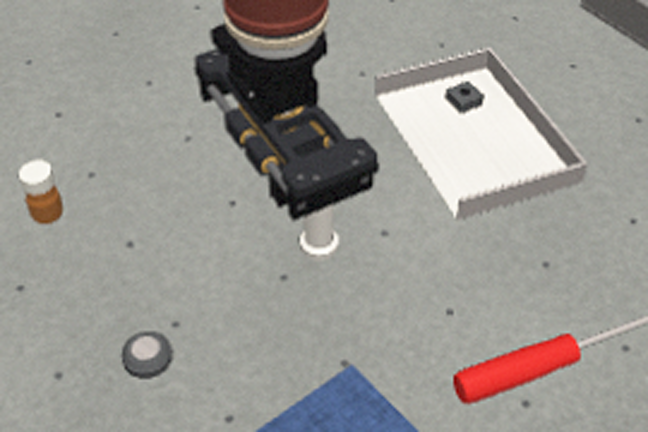

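The gripper passes above the post foot, the block is in the tray, and the nut is hidden behind the gripper. I'll continue.

```bash
python3 -m creep '[[[0,0,0],[0.005,0,0.001],0],[[0,0,0],[0.013,0.001,0.002],0],[[0,0,0],[0.023,0.002,0.002],0],[[0,0,0],[0.033,0.003,0.002],0],[[0,0,0],[0.043,0.004,0.002],0],[[0,0,0],[0.053,0.005,0.002],0],[[0,0,0],[0.063,0.006,0.002],0],[[0,0,0],[0.073,0.007,0.002],0],[[0,0,0],[0.083,0.008,0.002],0],[[0,0,0],[0.093,0.009,0.002],0],[[0,0,0],[0.1,0.01,0.002],0],[[0,0,0],[0.104,0.01,0.002],0]]'
python3 -m creep '[[[0,0,0],[0.005,0,0],0],[[0,0,0],[0.013,0.001,0],0],[[0,0,0],[0.023,0.002,0],0],[[0,0,0],[0.033,0.003,0],0],[[0,0,0],[0.043,0.004,0],0],[[0,0,0],[0.053,0.005,0],0],[[0,0,0],[0.063,0.006,0],0],[[0,0,0],[0.073,0.007,0],0],[[0,0,0],[0.083,0.008,0],0],[[0,0,0],[0.091,0.009,0],0],[[0,0,0],[0.097,0.01,0],0],[[0,0,0],[0.1,0.01,0],0]]'
python3 -m creep '[[[0,0,0],[-0.01,0,0],0],[[0,0,0],[-0.02,0,-0.03],0],[[0,0,0],[-0.04,0,-0.07],0],[[0,0,0],[-0.08,0,-0.095],0],[[0,0,0],[-0.12,0,-0.095],0],[[0,0,0],[-0.16,0.01,-0.095],0],[[0,0,0],[-0.2,0.02,-0.095],0],[[0,0,0],[-0.24,0.03,-0.095],0],[[0,0,0],[-0.28,0.045,-0.095],0],[[0,0,0],[-0.32,0.06,-0.095],0],[[0,0,0],[-0.36,0.075,-0.095],0],[[0,0,0],[-0.4,0.09,-0.095],0]]'
python3 - <<'E'
from h import *
plan(.67,-.24,.1,120)
a=get_image("top")
cv2.imwrite("pics/c4.png",cv2.resize(a["color"][90:270,70:400],None,fx=2.4,fy=2.4,interpolation=cv2.INTER_CUBIC))
for n,v in parts(a,{"flange":(351,135,18)}).items(): print(n,np.round(v[0],4),np.round(v[1][1],1))
E
```

```text
clock: 9.77
tool_pos: [0.5641, 0.0758, 0.005]
eef_rot: [0.707, 0.707, 0.0, 0.0]
force: [-0.0, 0.5, -0.1]
finger_gap: 0.0007
grasp_force: 0.2
clock: 10.77
tool_pos: [0.5742, 0.1756, 0.0051]
eef_rot: [0.707, 0.707, 0.0, 0.0]
force: [-0.5, 0.1, -0.4]
finger_gap: 0.0006
grasp_force: 0.2
clock: 11.77
tool_pos: [0.6607, -0.2213, 0.1]
eef_rot: [0.708, 0.707, -0.0, -0.0]
force: [0.8, 0.7, -0.2]
finger_gap: 0.0002
grasp_force: 0.0
t 11.77 tcp [ 0.6607 -0.2213  0.1   ] yaw 89.93 F [ 0.8  0.7 -0.2]
turn [-2.000e-04  1.000e-04 -5.248e-01] shift [-0.0187  0.0093  0.    ]
flange [ 0.6431 -0.2094] [48.9 51.2]
```

View pics/c4.png

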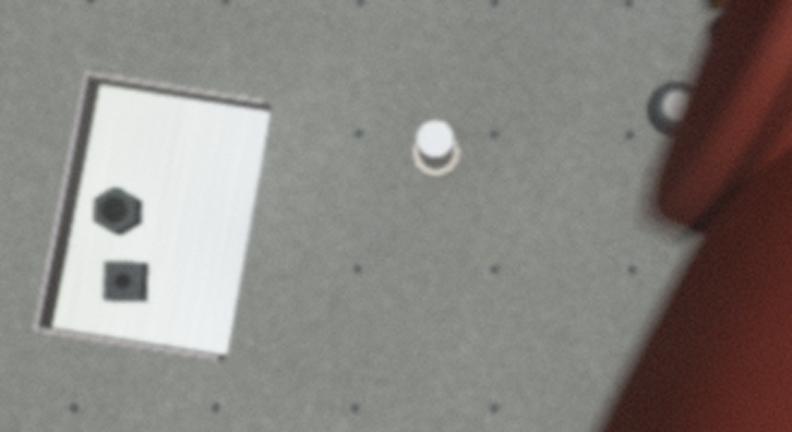

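Nut (117,210) and block (125,281) are both flat inside the tray, with the post still in place. For the flange, I'll do a diagonal leg first (yaw 125°) to pass the post on the robot side, then look.

```bash
python3 -m creep '[[[0,0,-0.12],[-0.005,0.003,0],0],[[0,0,-0.24],[-0.015,0.009,0],0],[[0,0,-0.36],[-0.015,0.009,0],0],[[0,0,-0.48],[-0.015,0.009,0],0],[[0,0,-0.6],[-0.015,0.009,0],0],[[0,0,-0.611],[-0.015,0.009,0.03],0],[[0,0,-0.611],[-0.015,0.009,0.06],0],[[0,0,-0.611],[-0.015,0.009,0.08],0],[[0,0,-0.611],[-0.015,0.009,0.09],0],[[0,0,-0.611],[-0.015,0.009,0.094],0],[[0,0,-0.611],[-0.015,0.009,0.095],0],[[0,0,-0.611],[-0.015,0.009,0.095],0]]'
python3 -c "
from h import *
plan(.570,-.094,.005,125)"
```

```text
clock: 12.82
tool_pos: [0.6708, -0.2336, 0.0062]
eef_rot: [0.462, 0.887, 0.0, 0.001]
force: [0.2, -0.7, 0.1]
finger_gap: 0.0005
grasp_force: 0.0
t 12.82 tcp [ 0.6708 -0.2336  0.0062] yaw 124.99 F [ 0.2 -0.7  0.1]
turn [ 0.0008  0.0015 -0.0001] shift [ 0.1722 -0.0025  0.001 ]
```

```bash
python3 -m creep '[[[0,0,0],[0.003,-0.002,0.001],0],[[0,0,0],[0.007,-0.002,0.001],0],[[0,0,0],[0.013,-0.002,0.001],0],[[0,0,0],[0.02,-0.002,0.001],0],[[0,0,0],[0.028,-0.002,0.001],0],[[0,0,0],[0.036,-0.002,0.001],0],[[0,0,0],[0.044,-0.002,0.001],0],[[0,0,0],[0.052,-0.002,0.001],0],[[0,0,0],[0.06,-0.002,0.001],0],[[0,0,0],[0.068,-0.002,0.001],0],[[0,0,0],[0.075,-0.002,0.001],0],[[0,0,0],[0.078,-0.002,0.001],0]]'
python3 - <<'E'
from h import *
plan(.570,-.094,.005,125)
a=get_image("scene");o=get_obs();t=o["tool_pos"];c=t+.0295*np.array([-.573,.819,0]);p=proj(a,[c])[0];print("expected",p)
for n,v in parts(a,{"flange":(p[0],p[1],26)}).items(): print(n,np.round(v[0],4),np.round(v[1][1],1))
cv2.imwrite("pics/s4.png",cv2.resize(a["color"][150:300,130:330],None,fx=3,fy=3,interpolation=cv2.INTER_CUBIC))
E
```

```text
clock: 13.82
tool_pos: [0.623, -0.169, 0.0038]
eef_rot: [0.461, 0.887, 0.0, -0.0]
force: [1.0, -1.3, 1.4]
finger_gap: 0.0001
grasp_force: 0.6
t 13.82 tcp [ 0.623  -0.169   0.0038] yaw 125.04 F [ 1.  -1.3  1.4]
turn [-0.0004 -0.0008  0.0007] shift [ 0.0918 -0.0003 -0.0011]
expected [209.10242837 239.62368912]
flange [ 0.5999 -0.1395] [105.  111.9]
```

View pics/s4.png

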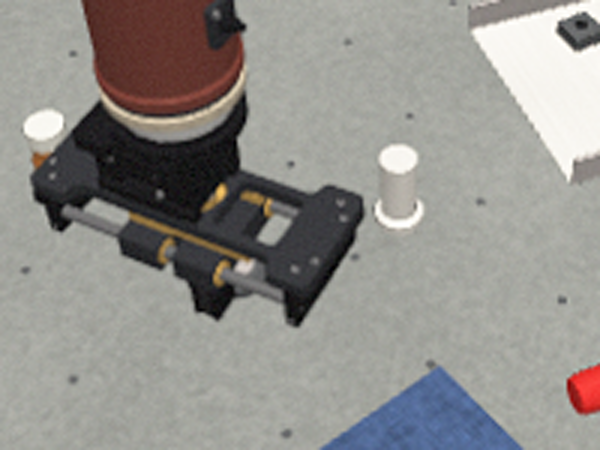

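The flange's light face shows at (245,268) just ahead of the closed fingers, and the post and jar are standing. Finishing the leg, then lifting away to look.

```bash
python3 -m creep '[[[0,0,0],[0.004,0,-0.001],0],[[0,0,0],[0.012,0,-0.001],0],[[0,0,0],[0.021,0,-0.001],0],[[0,0,0],[0.03,0,-0.001],0],[[0,0,0],[0.039,0,-0.001],0],[[0,0,0],[0.048,0,-0.001],0],[[0,0,0],[0.057,0,-0.001],0],[[0,0,0],[0.066,0,-0.001],0],[[0,0,0],[0.075,0,-0.001],0],[[0,0,0],[0.083,0,-0.001],0],[[0,0,0],[0.089,0,-0.001],0],[[0,0,0],[0.091,0,-0.001],0]]'
python3 -m creep '[[[0,0,0],[-0.008,0,0],0],[[0,0,0],[-0.015,0,-0.02],0],[[0,0,0],[-0.03,0,-0.06],0],[[0,0,0],[-0.06,0,-0.09],0],[[0,0,0.12],[-0.1,0.01,-0.095],0],[[0,0,0.24],[-0.14,0.02,-0.095],0],[[0,0,0.36],[-0.17,0.03,-0.095],0],[[0,0,0.48],[-0.2,0.04,-0.095],0],[[0,0,0.6],[-0.2,0.04,-0.095],0],[[0,0,0.65],[-0.2,0.04,-0.095],0],[[0,0,0.65],[-0.2,0.04,-0.095],0]]'
python3 - <<'E'
from h import *
a=get_image("top")
p=proj(a,[.553,-.07,.006])[0];print(p)
for n,v in parts(a,{"flange":(p[0],p[1],24)}).items(): print(n,np.round(v[0],4),np.round(v[1][1],1))
plan(.55,-.11,.1,87)
cv2.imwrite("pics/c5.png",cv2.resize(a["color"][90:270,70:400],None,fx=2.4,fy=2.4,interpolation=cv2.INTER_CUBIC))
E
```

```text
clock: 14.87
tool_pos: [0.5709, -0.0947, 0.005]
eef_rot: [0.461, 0.887, -0.0, -0.0]
force: [0.6, 0.0, 0.0]
finger_gap: 0.0004
grasp_force: 0.4
clock: 15.78
tool_pos: [0.719, -0.2378, 0.0985]
eef_rot: [0.722, 0.692, -0.0, -0.001]
force: [-0.6, -0.8, 0.2]
finger_gap: 0.0003
grasp_force: 0.0
[275.36844421 187.64795943]
flange [ 0.5453 -0.0718] [19.2 34.7]
t 15.83 tcp [ 0.7189 -0.2374  0.099 ] yaw 87.8 F [-1.  -0.7  0.4]
turn [-0.0011 -0.0004  0.0139] shift [ 0.1208 -0.1737 -0.0008]
```

```bash
python3 - <<'E'
from h import *
a=get_image("top")
g=cv2.cvtColor(a["color"],cv2.COLOR_BGR2GRAY)
print("post region ok:",proj(a,[.611,-.028,0]))
for v in range(168,210,2): print(v,' '.join(f"{x:3d}" for x in g[v,254:300:2]))
E
```

```text
post region ok: [[251.41466645 155.25878212]]
168 137 139 134 136 136 135 133 137 138 142 140 141 141 137 140 142 145 141 137 139 137 139 138
170 141 139 142 136 142 136 136 136 139 138 138 141 140 140 143 143 137 138 135 141 133 135 143
172 139 142 136 141 138 139 139 143 143 138 135 141 140 142 143 137 139 142 140 138 130 134 137
174 138 137 142 141 139 138 137 139 143 139 139 135 138 140 139 142 139 145 141 142 136 138 140
176 142 140 140 140 137 135 136 137 138 135 128 126 127 136 146 145 144 144 141 142 140 142 142
178 141 139 139 139 139 141 134 135 116  97  92  88  85  97 126 138 145 142 142 137 142 141 144
180 139 141 139 139 143 140 134 111  87  87  96  96  94  85  88 117 138 144 141 137 139 146 143
182 140 144 137 138 139 138 115  90  92 116 150 157 145 118  90  86 123 142 140 137 140 141 141
184 138 138 140 142 139 131  92  89 118 164 180 176 177 165 121  86 104 140 141 143 143 140 141
186 134 135 141 141 139 127  85  93 141 173 178 182 180 175 139  91  87 125 142 142 143 140 140
188 137 138 137 138 138 110  84  94 149 176 176 179 185 179 148  98  85 127 140 143 144 142 13
[... 261 characters left out ...]
 117 139 140 137 137 140 139
196 140 139 137 137 134 132 125  95  75  77  86  92  85  76  81 101 136 143 138 138 141 137 136
198 138 140 142 139 132 134 138 135 102  81  72  71  72  87 114 134 138 137 142 143 140 139 138
200 141 137 137 135 135 137 138 138 138 128 112 105 111 129 138 140 139 141 140 143 138 140 139
202 136 135 141 137 138 140 136 137 139 138 120 105 124 136 139 137 140 140 144 145 140 143 136
204 132 138 138 140 140 140 136 136 139 143 140 127 139 140 138 137 136 138 140 140 139 138 139
206 137 136 139 141 135 140 138 137 135 141 142 138 137 139 140 140 138 138 136 140 138 141 141
208 137 138 139 137 140 136 135 137 139 139 137 139 139 138 140 139 138 136 140 138 134 138 138
```

Exposure changed, but the flange's outline (u 264–287, v 177–200) gives centre (275.7,188.5), which is x≈0.5515, y≈-0.0705 as planned. Next is the final straight leg.

```bash
python3 -m creep '[[[0,0,0],[0.019,-0.028,0],0],[[0,0,0],[0.039,-0.056,0],0],[[0,0,0],[0.059,-0.085,0],0],[[0,0,0],[0.079,-0.115,0],0],[[0,0,0],[0.099,-0.145,0],0],[[0,0,0],[0.118,-0.174,0],0],[[0,0,0],[0.118,-0.174,0.02],0],[[0,0,0],[0.118,-0.174,0.05],0],[[0,0,0],[0.118,-0.174,0.075],0],[[0,0,0],[0.118,-0.174,0.09],0],[[0,0,0],[0.118,-0.174,0.094],0],[[0,0,0],[0.118,-0.174,0.094],0]]'
python3 -c "
from h import *
plan(.56,.1255,.005,87.8)"
```

```text
clock: 16.88
tool_pos: [0.5487, -0.1114, 0.0051]
eef_rot: [0.72, 0.694, -0.001, -0.001]
force: [-0.3, -0.4, -0.7]
finger_gap: 0.0006
grasp_force: 0.0
t 16.88 tcp [ 0.5487 -0.1114  0.0051] yaw 87.84 F [-0.3 -0.4 -0.7]
turn [-0.0023 -0.0007  0.0007] shift [0.2372 0.0024 0.0003]
```

```bash
python3 -m creep '[[[0,0,0],[0.004,0.002,0],0],[[0,0,0],[0.009,0.002,0],0],[[0,0,0],[0.016,0.002,0],0],[[0,0,0],[0.025,0.002,0],0],[[0,0,0],[0.035,0.002,0],0],[[0,0,0],[0.045,0.002,0],0],[[0,0,0],[0.055,0.002,0],0],[[0,0,0],[0.065,0.002,0],0],[[0,0,0],[0.075,0.002,0],0],[[0,0,0],[0.085,0.002,0],0],[[0,0,0],[0.095,0.002,0],0],[[0,0,0],[0.105,0.002,0],0]]'
python3 -m creep '[[[0,0,0],[0.01,0,0],0],[[0,0,0],[0.021,0,0],0],[[0,0,0],[0.032,0,0],0],[[0,0,0],[0.043,0,0],0],[[0,0,0],[0.054,0,0],0],[[0,0,0],[0.066,0,0],0],[[0,0,0],[0.078,0,0],0],[[0,0,0],[0.09,0,0],0],[[0,0,0],[0.102,0,0],0],[[0,0,0],[0.114,0,0],0],[[0,0,0],[0.124,0,0],0],[[0,0,0],[0.13,0,0],0]]'
python3 -m creep '[[[0,0,0],[0.003,0,0],0],[[0,0,0],[0.003,0,0],0],[[0,0,0],[-0.01,0,0],0],[[0,0,0],[-0.02,0,-0.03],0],[[0,0,0],[-0.04,0,-0.06],0],[[0,0,0],[-0.08,0,-0.095],0],[[0,0,0],[-0.12,0,-0.1],0],[[0,0,0],[-0.16,0,-0.1],0],[[0,0,0],[-0.2,0,-0.1],0],[[0,0,0],[-0.24,0,-0.1],0],[[0,0,0],[-0.28,0,-0.1],0],[[0,0,0],[-0.32,0,-0.1],0]]'
python3 - <<'E'
from h import *
a=get_image("top")
cv2.imwrite("pics/c6.png",cv2.resize(a["color"][90:270,70:400],None,fx=2.4,fy=2.4,interpolation=cv2.INTER_CUBIC))
E
```

```text
clock: 17.88
tool_pos: [0.5555, -0.0057, 0.0057]
eef_rot: [0.721, 0.693, -0.0, -0.0]
force: [0.2, -1.0, 1.2]
finger_gap: 0.0003
grasp_force: 0.8
clock: 18.88
tool_pos: [0.5609, 0.1245, 0.006]
eef_rot: [0.72, 0.693, 0.0, -0.0]
force: [1.1, -1.0, -0.3]
finger_gap: 0.0002
grasp_force: 0.3
clock: 19.88
tool_pos: [0.5473, -0.2003, 0.1063]
eef_rot: [0.721, 0.693, -0.0, 0.0]
force: [1.7, 1.2, -0.1]
finger_gap: 0.0006
grasp_force: 0.0
```

View pics/c6.png

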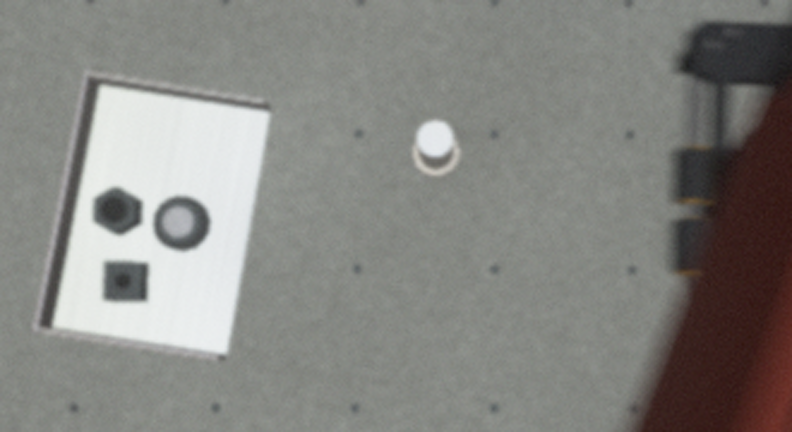

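The flange (182,222), nut (117,210) and block (125,281) all lie flat and well inside the tray. The post is unmoved and the arm is clear. I'll check the jar in the scene image by comparing pixels, then hand in.

```bash
python3 -m creep '[[[0,0,0],[0,0,-0.05],0],[[0,0,0],[0,0,-0.1],0],[[0,0,0],[0,0.0,-0.1],0],[[0,0,0],[0,0,-0.1],0]]' | head -2
python3 - <<'E'
from h import *
b=get_image("scene")["color"];a=cv2.imread("pics/scene0.png")
def c(i):
    h=cv2.cvtColor(i[180:220,130:165],cv2.COLOR_BGR2HSV);m=(h[...,1]>120).astype(np.uint8);M=cv2.moments(m,True);return M["m00"],M["m10"]/max(M["m00"],1),M["m01"]/max(M["m00"],1)
print(c(a),c(b))
from plant import job_done
x,y=c(a),c(b)
if y[0]>.7*x[0] and abs(x[1]-y[1])<1.5 and abs(x[2]-y[2])<1.5: print(job_done())
E
```

```text
clock: 20.27
tool_pos: [0.5507, -0.1999, 0.2124]
(153.0, 18.45751633986928, 25.58169934640523) (152.0, 18.50657894736842, 25.611842105263158)
the job is handed in; nothing more can be done
None
```

The nut, flange and plate all lie flat and wholly inside the tray, the jar and post still stand where they were, and I handed the job in at about 20 s on the robot clock.

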